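# Pack the feed tube of the stud press

### The arm

A 6-joint arm with a two-finger parallel gripper is mounted at the origin on the work surface. World frame = base frame: x ahead of the robot, y to its left, z up, the work surface at z = 0. Lengths are in mm, angles in rad, forces in N, time in s.
With the tool pointing down it reaches from about 275 to 1000 mm from the base axis. Payload 8.4 kg.
Tool frame: the origin (TCP) lies on the mounting face of the last link; the fingertips stand 173 mm ahead of it and the grasp point (between the pads) lies 155 mm ahead of it; z points along the fingers, y is the direction in which the jaws open and shut (so a half turn about z gives the same grasp; the last joint's range is limited). The gripper opens to 85 mm and grips with 20 to 120 N. Pads are 22 mm wide; open, the fingers measure 114 mm over their backs; the gripper's body (76 mm by 85 mm) begins 54 mm behind the grasp point. The pads swing forward as they close: fully open they stand 13 mm farther back than shut.
Start: joints at [-1.264, 0.353, 1.633, -0, 1.155, -0.002], TCP at [189.946, -595.441, 404.681] pointing down, gripper open.
Joint ranges: [-2.63, 2.63], [-0.92, 2.1], [0.06, 2.66], [-1.3, 4.44], [0, 2.69], [-3.02, 3.02]. Speed limits (rad/s): [2.22, 2.22, 2.79, 3.14, 3.14, 3.14].

### API

Orientations are given as [roll, pitch, yaw] about the fixed x, y, z axes, in that order (R = Rz(yaw) Ry(pitch) Rx(roll)).
In Python, from rig import readout, imaging, ticket gives the robot as it stands.
- The arm moves only by the tool step_arm, never from a script. Its argument "deltas" is a list of rows, each an object with "translation": the shift along the tool's x, y, z in cm, a list of three; "rot": the turn, a rotation vector about the tool's x, y, z in rad, a list of three. In form: [{"translation": [x, y, z], "rot": [rx, ry, rz]}, ...]. A call has 1 to 8 rows; each row is the pose to reach, as a shift and turn from the pose commanded when the call began, along the tool's axes at that moment; what a row does not reach only later rows make up. A row lasts 1/8 s, in which the tool goes at most 62.5 mm and 10.7 degrees, less where a joint would pass 70% of its speed; a pose out of reach is approached as far as the arm can. A call with a gripper value outside its range is refused whole. "grip" is the closure in counts, from 0 (fully open) to 255 (shut), set as the call begins (left out, the last holds). The fingers move at their own pace and stop on an object; "squeeze" is the grip in N (left out, the last holds). Time passes only in rows, so rows that repeat a pose let the fingers close. It gives the time, the measured TCP pose, the force and the opening at its end, in the units of the state.
- readout.sense(): the state, without advancing time (a new reading comes with each control period).
- imaging.grab_frame(name): name is "scene" or "top" or "wrist"; returns a dict with "image" (420x560x3 uint8, red, green, blue), "camera_matrix" (3x3 intrinsics, pixels), "k1" (the pictures are not rectified: a ray, as slopes to the right and down, at radius r is drawn at 1 + k1 r^2 times it, then the intrinsics apply), "world_to_cam" (4x4, takes a point from world to camera coordinates). Camera axes: x right, y up, looking along -z (the intrinsics and any distortion apply to the point x, -y, -z); pixel columns grow to the right and rows downward; lengths in mm; the calibration is good to about 2 mm. A picture is of the moment at which its call begins. There is no depth.
- ticket.sign_off(): hands the job in, once; it reports no verdict.
The state is a dict: "clock": time; "qpos": joint angles; "qvel": joint speeds; "joint_efforts": joint torques, N m; "eef_pos": TCP position; "tcp_rot": TCP orientation; "contact_force": force on the tool from outside, world axes, zero at the start; "wrist_torque": the same for the moment, N m; "opening": opening from 0.0 (shut) to 1.0 (fully open).
Only numpy, scipy, OpenCV 4.12 (cv2) and the standard library are available. Lean on these libraries where they do the work, as an engineer would, in place of code of your own. Each camera call takes 0.05 s, during which the arm holds its last target.

### The job

Stand the tall slim brass blank upright on top of the one already in the clear feed tube, then take the wooden packing rod from its stand and push both blanks down the tube with it until they bottom out, keeping a firm, still push of about 17 N there for a moment and never pressing the blanks with more than 25 N. Then put the rod back upright in its stand and leave everything else on the bench where it is.

Things in the scene. Friction and masses are not known exactly. Their poses are not given: they have to be found in the camera images.
- tube: Clear plastic feed tube upright in a round black steel foot (84 mm across, 10 mm thick), fixed. Outside 35 mm, bore 25 mm, mouth 130 mm above the bench; lip flaring over its top 8 mm to 43 mm outside, 33 mm bore. Origin: centre of the foot's underside; z up. At the bottom a hidden stop on a stiff spring buffer (about 4 N per mm, 8 mm of give) ends the blanks' travel.
- mouth (a point): Centre of the feed tube's mouth, level with the top of the lip. The hidden stop's height differs each time: with the blanks fully down, the top of the upper one lies 22 to 36 mm below this point. A push that climbs well above the follower's 7 N drag, with the blanks no longer moving, tells that they have bottomed out.
- blank: The tall slim blank to load: plain brass cylinder, 22 mm across, 36 mm high, 80 g (may differ by 30 percent), standing upright somewhere on the blank board in one of its three places. Origin: centre of its underside; z along its axis, up.
- blank_in: A like brass blank (22 mm across, 36 mm high) already in the tube, its top 17 to 23 mm below the mouth. It sits on a ring-shaped follower that stays where it is pushed and drags with about 7 N all the way down. Origin: centre of its underside; z up.
- rod: Wooden packing rod, 132 mm long, 60 g: lower 82 mm is 18 mm across with a flat end, from 88 mm up to the top it is a round grip 24 mm across. Stands upright in its stand's hole, sticking out 97 mm. Origin: centre of its lower end; z along the rod towards the grip.
- stand: Dark wooden block, 70 x 70 mm and 45 mm high, fixed, with one upright hole in the middle of its top: 21 mm across, 35 mm deep, mouth chamfered 3 mm. Origin: centre of its underside.
- hole_floor (a point): Centre of the floor of the stand's hole, 10 mm above the bench; the rod's lower end rests there.
- board: Fixed wooden board, 120 mm (its x) by 250 mm (its y), 8 mm thick, on which three brass blanks stand in a row along its y, 78 mm apart. Origin: centre of its underside.
- wide: Bystander on the board: wide brass blank, 34 mm across, 36 mm high; does not fit the tube. Origin: centre of its underside.
- short: Bystander on the board: short brass blank, 22 mm across, 20 mm high; not wanted. Origin: centre of its underside.
- hammer: Bystander: hammer lying on the bench beyond the tube.
- cup: Bystander: white cup, 72 mm across, 70 mm high.
- jar: Bystander: amber jar, 56 mm across, 70 mm high.
- brush: Bystander: brush lying on the bench between the robot and the tube or beside it.
- block: Bystander: pale wooden block, 50 x 70 x 30 mm.
Things that resemble listed ones, but are neither listed nor needed, are in the scene too. Leave any turquoise look-alike of the rod alone.

How it is judged:
By the outcome, as a careful person would: the job done as asked, in the order asked, and still so for the second after the job is handed in, with the robot touching nothing.
It also fails if it takes over 67 s, if anything falls off the work surface, if the arm or the gripper's body presses on something with over 40 N, if the wrist force passes 120 N, or if a joint passes its speed limit or range.

## Working session

There is one attempt and no reset: what is moved stays moved. The work goes in short steps, Python scripts to look and compute and a tool call to move; the robot and the scene stay as the last step left them, time stands still between calls to the robot, and variables do not carry over. Pictures are saved under pics/ and viewed, and the job is handed in when it is done.

Besides the shell and the picture viewer there is one more tool, called after "Emit:" as name(argument=value, ...), one argument or row to a line, values as JSON. step_arm: Moves the arm, as the interface text tells. Its arguments: {"type":"object","properties":{"deltas":{"type":"array","items":{"type":"object","properties":{"translation":{"type":"array","items":{"type":"number"}},"rot":{"type":"array","items":{"type":"number"}}}}},"grip":{"type":"number"},"squeeze":{"type":"number"}},"required":["deltas"]}

```bash
ls; mkdir -p pics; cat > h.py <<'E'
import numpy as np, cv2
from rig import readout, imaging
def save(fr,n):
    cv2.imwrite('pics/'+n,cv2.cvtColor(fr['image'],cv2.COLOR_RGB2BGR))
E
python3 - <<'E'
from h import *
import pickle
print(readout.sense())
for n in ['scene','top','wrist']:
    f=imaging.grab_frame(n); save(f,n+'0.png'); pickle.dump(f,open(n+'0.pkl','wb'))
    print(n,f['camera_matrix'],f['k1'],f['world_to_cam'])
E
```

```text
pics
{'clock': 0.0, 'qpos': array([-1.26444180e+00,  3.53674376e-01,  1.63414291e+00,  1.27192893e-05,
        1.15517444e+00, -2.38923642e-03]), 'qvel': array([-0.00048219,  0.00106563,  0.0011946 ,  0.00045407, -0.00049321,
       -0.00226004]), 'joint_efforts': array([ 2.09699261e-03, -6.05240107e+01, -3.42064154e+01,  1.70153658e-04,
        9.52205941e-03,  1.09241640e-05]), 'eef_pos': array([ 189.85217587, -595.2239515 ,  403.94136755]), 'tcp_rot': array([-3.14019362e+00, -1.49719085e-05,  3.08738605e-01]), 'contact_force': array([ 0.65577026, -0.91798819,  0.34784762]), 'wrist_torque': array([-0.00297996,  0.01681944, -0.02111862]), 'opening': 0.9984961474674482}
scene [[402.93376935   0.         272.05135986]
 [  0.         402.93376935 206.88770234]
 [  0.           0.           1.        ]] -0.018208564888556107 [[ 7.81405757e-01  6.23992591e-01 -6.18788323e-03 -4.13662142e+02]
 [-4.68653734e-01  5.93369627e-01  6.54428119e-01  1.86019555e+02]
 [ 4.12030000e-01 -5.08473925e-01  7.56098900e-01 -1.17843138e+03]
 [ 0.00000000e+00  0.00000000e+00  0.00000000e+00  1.00000000e+00]]
top [[426.90190379   0.         277.3226657 ]
 [  0.         426.90190379 213.0443846 ]
 [  0.           0.           1.        ]] 0.017454976645803047 [[-1.10830217e-03 -9.99816758e-01  1.91107758e-02 -1.35732905e+01]
 [ 9.93722638e-01  1.03671177e-03  1.11867084e-01 -5.42939559e+02]
 [-1.11866398e-01  1.91147931e-02  9.93539397e-01 -1.12111792e+03]
 [ 0.00000000e+00  0.00000000e+00  0.00000000e+00  1.00000000e+00]]
wrist [[365.62031104   0.         288.36650484]
 [  0.         365.62031104 208.15480167]
 [  0.           0.           1.        ]] 0.02762272781270955 [[ 3.03237739e-01 -9.52914393e-01 -1.01635050e-03 -6.24898813e+02]
 [ 9.18447151e-01  2.92553457e-01 -2.66209139e-01  3.37060590e+01]
 [ 2.53971857e-01  7.97911932e-02  9.63914758e-01 -3.78264528e+02]
 [ 0.00000000e+00  0.00000000e+00  0.00000000e+00  1.00000000e+00]]
```

View pics/scene0.png

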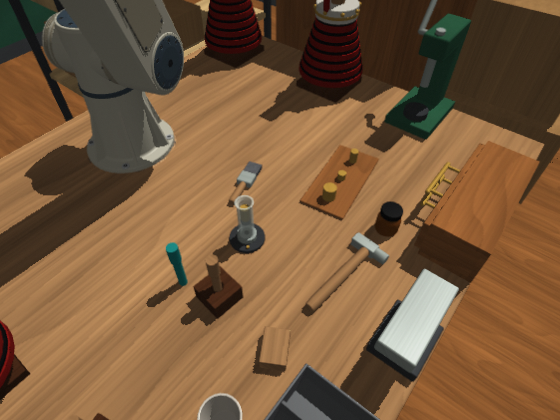

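View pics/top0.png

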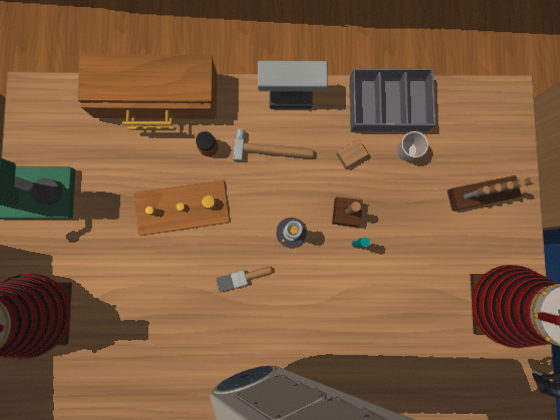

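View pics/wrist0.png

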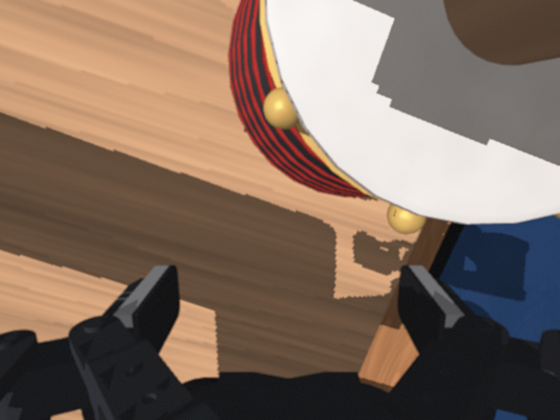

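Top view: candidates for the blank are (150,210), (180,207) and (208,202, wide). Rod: wooden one in the dark stand (354,208); the turquoise look-alike at (362,243) must be left alone. Tube at (292,231). A close crop comes next.

```bash
python3 - <<'E'
import cv2,numpy as np
a=cv2.imread('pics/scene0.png'); b=cv2.imread('pics/top0.png')
c=cv2.resize(a[130:230,290:390],(400,400),interpolation=cv2.INTER_CUBIC)
d=cv2.resize(b[170:270,130:230],(400,400),interpolation=cv2.INTER_CUBIC)
e=cv2.resize(b[185:265,265:405],(800,457),interpolation=cv2.INTER_CUBIC)
cv2.imwrite('pics/c1.png',np.hstack([c,d])); cv2.imwrite('pics/c2.png',e)
cv2.imwrite('pics/c3.png',cv2.resize(a[180:320,150:290],(600,600),interpolation=cv2.INTER_CUBIC))
E
```

```text
(no output)
```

View pics/c1.png

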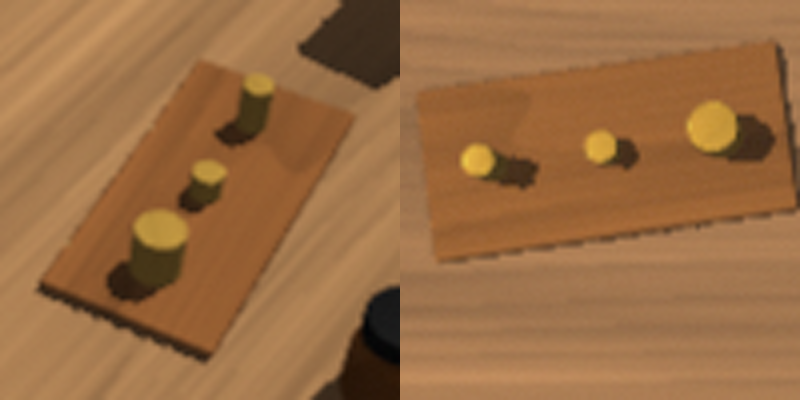

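View pics/c2.png

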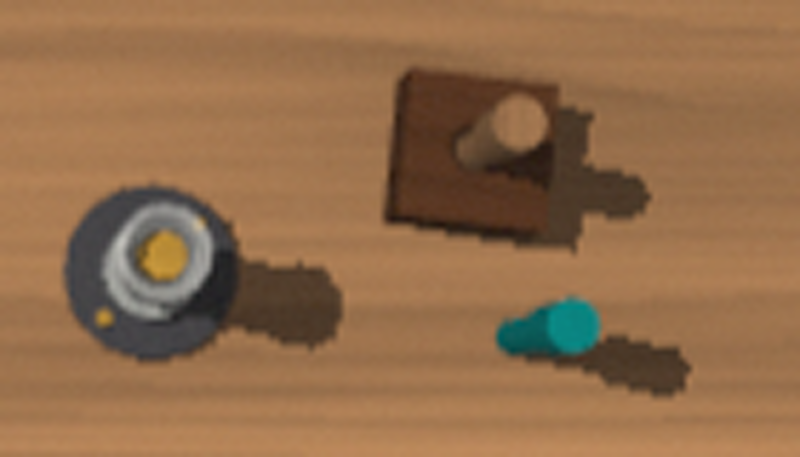

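View pics/c3.png

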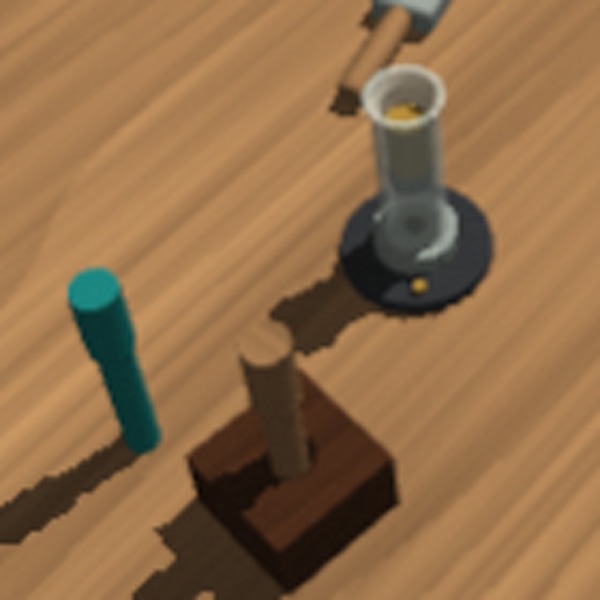

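The tall slim blank is the far one, at top (149,210) / scene (354,151): taller than the short middle one and slimmer than the wide one.

```bash
cat >> h.py <<'E'
def ray(f,u,v):
    K=f['camera_matrix']; k=f['k1']
    d=np.array([(u-K[0,2])/K[0,0],(v-K[1,2])/K[1,1]]); p=d.copy()
    for _ in range(20): p=d/(1+k*(p@p))
    T=f['world_to_cam']; R=T[:3,:3]; o=-R.T@T[:3,3]
    return o, R.T@np.array([p[0],-p[1],-1])
def atz(f,u,v,z):
    o,d=ray(f,u,v); return o+d*(z-o[2])/d[2]
def proj(f,P):
    P=np.atleast_2d(P).astype(float); T=f['world_to_cam']; c=P@T[:3,:3].T+T[:3,3]
    p=np.c_[c[:,0]/-c[:,2],-c[:,1]/-c[:,2]]; r2=(p**2).sum(1,keepdims=True); p=p*(1+f['k1']*r2)
    K=f['camera_matrix']; return p*[K[0,0],K[1,1]]+[K[0,2],K[1,2]]
E
python3 - <<'E'
from h import *
import pickle
t=pickle.load(open('top0.pkl','rb'));s=pickle.load(open('scene0.pkl','rb'))
def c(u,v,s,ox,oy): return (u+.5)/s-.5+ox,(v+.5)/s-.5+oy
k=800/140
print('rod',atz(t,*c(520,122,k,265,185),142),atz(s,*c(266,343,600/140,150,180),142))
print('tube',atz(t,*c(166,250,k,265,185),130),atz(t,*c(152,272,k,265,185),10),atz(s,*c(404,97,600/140,150,180),130))
print('blank',atz(t,*c(78,160,4,130,170),44),atz(s,*c(258,85,4,290,130),44))
for n,q in [('short',(200,147)),('wide',(312,127))]: print(n,atz(t,*c(*q,4,130,170),28 if n=='short' else 44))
print('stand', [atz(t,*c(*q,k,265,185),45) for q in [(412,68),(558,85),(550,232),(390,220)]])
print('turq',atz(t,*c(573,325,k,265,185),132),atz(t,*c(510,338,k,265,185),0))
E
```

```text
rod [ 548.09576572 -203.01520279  142.        ] [ 548.46275686 -200.98295706  142.        ]
tube [494.00279063 -51.70314449 130.        ] [492.62663244 -51.84638199  10.        ] [494.21294576 -50.02595502 130.        ]
blank [550.19137943 326.33522738  44.        ] [551.13230454 327.66860923  44.        ]
short [561.04018221 249.62004025  28.        ]
wide [572.52928442 172.39528383  44.        ]
stand [array([ 586.16624603, -172.59897666,   45.        ]), array([ 578.20983817, -241.12784353,   45.        ]), array([ 509.00117533, -235.76779753,   45.        ]), array([ 514.56104105, -161.1315253 ,   45.        ])]
turq [ 461.73563001 -225.90936849  132.        ] [ 461.49839924 -224.95385577    0.        ]
```

Emit:
step_arm(
  deltas=[
    {"translation": [3.9,-4.8,0],"rot": [0,0,0.1]},
    {"translation": [7.8,-9.6,0],"rot": [0,0,0.2]},
    {"translation": [11.7,-14.4,0],"rot": [0,0,0.3087]},
    {"translation": [15.6,-19.2,0],"rot": [0,0,0.3087]},
    {"translation": [19.5,-24.0,0],"rot": [0,0,0.3087]},
    {"translation": [23.4,-28.8,0],"rot": [0,0,0.3087]},
    {"translation": [27.3,-33.6,0],"rot": [0,0,0.3087]},
    {"translation": [31.2,-38.4,0],"rot": [0,0,0.3087]},
  ],
  grip=60,
  squeeze=40,
)

```text
clock: 1.15
eef_pos: [370.7, -132.9, 404.9]
tcp_rot: [3.141, -0.001, -0.0]
contact_force: [1.5, -0.4, -0.0]
opening: 0.77
```

Emit:
step_arm(
  deltas=[
    {"translation": [2.2,-5.7,0.9]},
    {"translation": [4.4,-11.4,1.8]},
    {"translation": [6.6,-17.1,2.7]},
    {"translation": [8.8,-22.8,3.6]},
    {"translation": [11,-28.5,4.5]},
    {"translation": [13.2,-34.2,5.4]},
    {"translation": [15.4,-39.9,6.3]},
    {"translation": [18,-45.0,7.2]},
  ],
)

```text
schema error: expected keys translation, rot
```

Emit:
step_arm(
  deltas=[
    {"translation": [0,-1.0,2]},
    {"translation": [0,-1,4]},
    {"translation": [0,-1,4]},
    {"translation": [0,-1,4]},
  ],
)

```text
schema error: expected keys translation, rot
```

```bash
python3 - <<'E'
from h import *
import pickle
s=readout.sense(); print(s['eef_pos'],s['tcp_rot'],s['qpos'],s['contact_force'],s['opening'])
f=imaging.grab_frame('wrist'); save(f,'w1.png'); pickle.dump(f,open('w1.pkl','wb'))
print(proj(f,[[550.6,327,44],[550.6,327,8]]))
E
```

```text
[ 370.71571498 -132.90871375  404.89453789] [ 3.14134205e+00 -8.38916293e-04 -3.30990339e-04] [-3.48074547e-01 -2.19394826e-02  2.09138138e+00  5.72777661e-05
  1.07127666e+00  1.22302546e+00] [ 1.53078655 -0.44502084 -0.03916627] 0.7704763472741438
[[-344.5174046   -59.69494694]
 [-268.22649711  -38.94145541]]
```

View pics/w1.png

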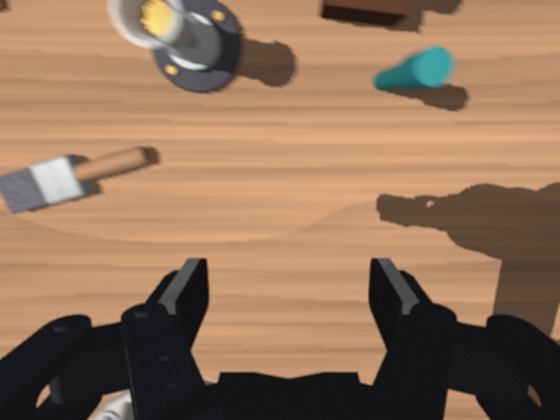

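The move was refused (rot key missing). The view shows tube (155,15), turquoise rod (430,65), and jaws along y.

Emit:
step_arm(
  deltas=[
    {"translation": [2.2,-5.7,0.9],"rot": [0,0,0]},
    {"translation": [4.4,-11.4,1.8],"rot": [0,0,0]},
    {"translation": [6.6,-17.1,2.7],"rot": [0,0,0]},
    {"translation": [8.8,-22.8,3.6],"rot": [0,0,0]},
    {"translation": [11,-28.5,4.5],"rot": [0,0,0]},
    {"translation": [13.2,-34.2,5.4],"rot": [0,0,0]},
    {"translation": [15.4,-39.9,6.3],"rot": [0,0,0]},
    {"translation": [18,-45.0,7.2],"rot": [0,0,0]},
  ],
)

```text
clock: 2.2
eef_pos: [550.7, 317.4, 332.1]
tcp_rot: [3.141, 0.0, 0.001]
contact_force: [0.9, -0.3, 0.8]
opening: 0.766
```

Emit:
step_arm(
  deltas=[
    {"translation": [0,-1.0,2],"rot": [0,0,0]},
    {"translation": [0,-1,4],"rot": [0,0,0]},
    {"translation": [0,-1,4],"rot": [0,0,0]},
    {"translation": [0,-1,4],"rot": [0,0,0]},
  ],
)

```text
clock: 2.7
eef_pos: [550.4, 324.1, 293.1]
tcp_rot: [3.141, 0.0, -0.001]
contact_force: [0.9, 1.0, 0.3]
opening: 0.766
```

```bash
python3 - <<'E'
from h import *
import pickle
s=readout.sense(); print(s['eef_pos'],s['tcp_rot'],s['qpos'],s['contact_force'],s['opening'])
f=imaging.grab_frame('wrist'); save(f,'w2.png'); pickle.dump(f,open('w2.pkl','wb'))
print(proj(f,[[550.6,327,44],[550.6,327,8]]))
E
```

```text
[550.42721957 324.08860313 293.0756793 ] [ 3.14141181e+00  1.01001762e-04 -1.07906625e-03] [ 5.29818977e-01  4.91825379e-01  1.69239604e+00 -1.28167986e-04
  9.57549901e-01  2.10176813e+00] [0.91130252 1.01215269 0.27254439] 0.7663252354768842
[[282.9543026  219.80152189]
 [283.65057182 204.93116599]]
```

View pics/w2.png

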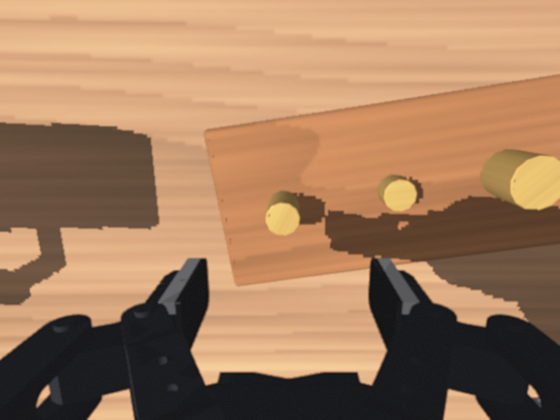

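Blank top at (282,218), predicted (283,220): the estimate is good to about 1 mm. Descending to grip its top ~12 mm.

Emit:
step_arm(
  deltas=[
    {"translation": [0.05,-0.33,3],"rot": [0,0,0]},
    {"translation": [0.05,-0.33,6],"rot": [0,0,0]},
    {"translation": [0.05,-0.33,8.5],"rot": [0,0,0]},
    {"translation": [0.05,-0.33,9.1],"rot": [0,0,0]},
    {"translation": [0.05,-0.33,9.1],"rot": [0,0,0]},
  ],
)

```text
clock: 3.38
eef_pos: [551.3, 328.4, 202.5]
tcp_rot: [-3.141, -0.001, -0.0]
contact_force: [-0.0, 0.2, 0.1]
opening: 0.767
```

Emit:
step_arm(
  deltas=[
    {"translation": [0,0,0],"rot": [0,0,0]},
    {"translation": [0,0,0],"rot": [0,0,0]},
    {"translation": [0,0,0],"rot": [0,0,0]},
    {"translation": [0,0,0],"rot": [0,0,0]},
    {"translation": [0,0,0],"rot": [0,0,0]},
    {"translation": [0,0,0],"rot": [0,0,0]},
  ],
  grip=255,
  squeeze=40,
)

```text
clock: 4.12
eef_pos: [551.3, 328.7, 202.6]
tcp_rot: [-3.141, -0.001, 0.0]
contact_force: [-0.4, -1.4, 6.8]
opening: 0.229
```

```bash
python3 - <<'E'
from h import *
import pickle
s=readout.sense(); print(s['eef_pos'],s['tcp_rot'],s['contact_force'],s['opening'])
f=imaging.grab_frame('wrist'); save(f,'w3.png'); pickle.dump(f,open('w3.pkl','wb'))
E
```

```text
[551.27521511 328.67953303 202.60514649] [-3.14105320e+00 -1.10167483e-03  1.57257741e-04] [-0.35277765 -1.40961995  6.7673065 ] 0.22896010894415347
```

View pics/w3.png

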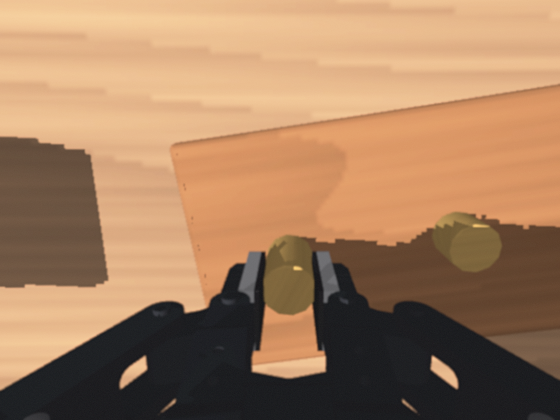

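Blank held between the pads (290,275). Lifting it and carrying it to the tube.

Emit:
step_arm(
  deltas=[
    {"translation": [0,0,-1],"rot": [0,0,0]},
    {"translation": [0,0,-4],"rot": [0,0,0]},
    {"translation": [0,0,-9],"rot": [0,0,0]},
    {"translation": [0,0,-14],"rot": [0,0,0]},
    {"translation": [0,0,-17],"rot": [0,0,0]},
  ],
)

```text
clock: 4.8
eef_pos: [551.1, 328.7, 375.1]
tcp_rot: [-3.14, -0.003, 0.0]
contact_force: [0.3, -0.2, -0.1]
opening: 0.223
```

Emit:
step_arm(
  deltas=[
    {"translation": [-0.5,4,0],"rot": [0,0,0]},
    {"translation": [-1.4,9.5,0],"rot": [0,0,0]},
    {"translation": [-2.3,15,0],"rot": [0,0,0]},
    {"translation": [-3.2,20.5,0],"rot": [0,0,0]},
    {"translation": [-4,26,0],"rot": [0,0,0]},
    {"translation": [-4.7,31.5,0],"rot": [0,0,0]},
    {"translation": [-5.4,35.8,0],"rot": [0,0,0]},
    {"translation": [-5.75,37.9,0],"rot": [0,0,0]},
  ],
)

```text
clock: 5.8
eef_pos: [492.8, -52.4, 372.2]
tcp_rot: [3.141, -0.0, -0.002]
contact_force: [0.9, -0.4, -0.3]
opening: 0.226
```

Emit:
step_arm(
  deltas=[
    {"translation": [0,0,0],"rot": [0,0,0]},
    {"translation": [0,0,0],"rot": [0,0,0]},
  ],
)

```text
clock: 6.05
eef_pos: [493.5, -50.0, 371.9]
tcp_rot: [-3.141, -0.0, -0.0]
contact_force: [0.3, 0.9, -1.2]
opening: 0.223
```

```bash
python3 - <<'E'
from h import *
import pickle
s=readout.sense(); print(s['eef_pos'],s['tcp_rot'],s['contact_force'],s['opening'])
for n in ['wrist','scene']:
    f=imaging.grab_frame(n); save(f,n+'4.png'); pickle.dump(f,open(n+'4.pkl','wb'))
    print(proj(f,[[493.7,-51,130]]),proj(f,[s['eef_pos']-[0,0,173]]))
    if n=='scene':
        a=f['image'][120:280,180:340,::-1]; cv2.imwrite('pics/s4c.png',cv2.resize(a,(600,600),interpolation=cv2.INTER_CUBIC))
E
```

```text
[493.51701729 -50.01088133 371.9403392 ] [-3.14129738e+00 -3.32145968e-04 -7.10896221e-05] [ 0.29684124  0.88983856 -1.18091554] 0.22325720435592322
[[289.39650929 223.45452713]] [[287.48367589 273.750682  ]]
[[243.39637948 202.40832665]] [[241.57522149 179.03986488]]
```

View pics/wrist4.png

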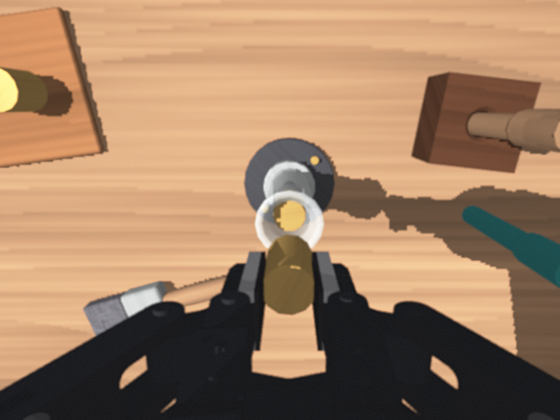

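View pics/s4c.png

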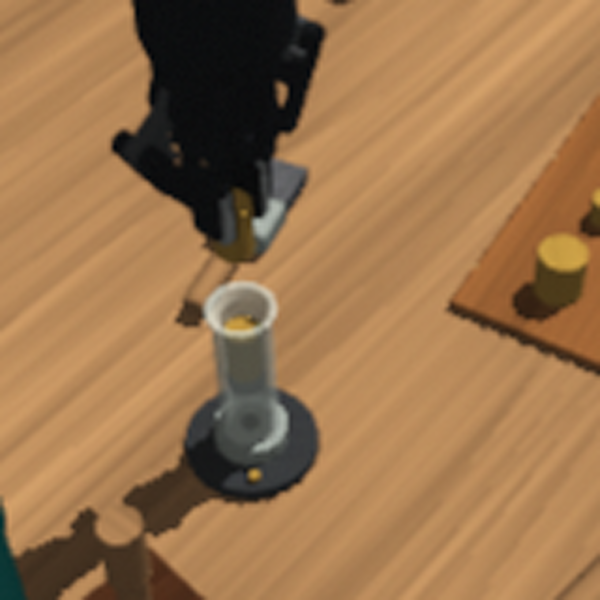

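Blank is right over the tube: lip centre (290,223) matches the prediction, and blank at column 289. Lowering.

Emit:
step_arm(
  deltas=[
    {"translation": [-0.04,0.1,1.5],"rot": [0,0,0]},
    {"translation": [-0.04,0.1,3],"rot": [0,0,0]},
    {"translation": [-0.04,0.1,4],"rot": [0,0,0]},
    {"translation": [-0.04,0.1,5],"rot": [0,0,0]},
    {"translation": [-0.04,0.1,5.5],"rot": [0,0,0]},
    {"translation": [-0.04,0.1,6.0],"rot": [0,0,0]},
    {"translation": [-0.04,0.1,6.0],"rot": [0,0,0]},
  ],
)

```text
clock: 7.02
eef_pos: [493.1, -51.5, 311.5]
tcp_rot: [-3.142, 0.0, 0.0]
contact_force: [-0.1, -0.5, -0.7]
opening: 0.227
```

```bash
python3 - <<'E'
from h import *
import pickle
s=readout.sense(); print(s['eef_pos'],s['tcp_rot'],s['contact_force'],s['wrist_torque'],s['opening'])
for n in ['wrist','scene']:
    f=imaging.grab_frame(n); save(f,n+'5.png'); pickle.dump(f,open(n+'5.pkl','wb'))
    if n=='scene':
        a=f['image'][150:250,190:290,::-1]; cv2.imwrite('pics/s5c.png',cv2.resize(a,(600,600),interpolation=cv2.INTER_CUBIC))
    else: cv2.imwrite('pics/w5c.png',cv2.resize(f['image'][180:340,190:390,::-1],(800,600)))
E
```

```text
[493.05092546 -51.50126726 311.51609115] [-3.14155132e+00  2.41739001e-04  2.83335255e-05] [-0.09802927 -0.4916729  -0.73014791] [-0.00877681  0.01863179 -0.02389816] 0.2270826409054007
```

View pics/w5c.png

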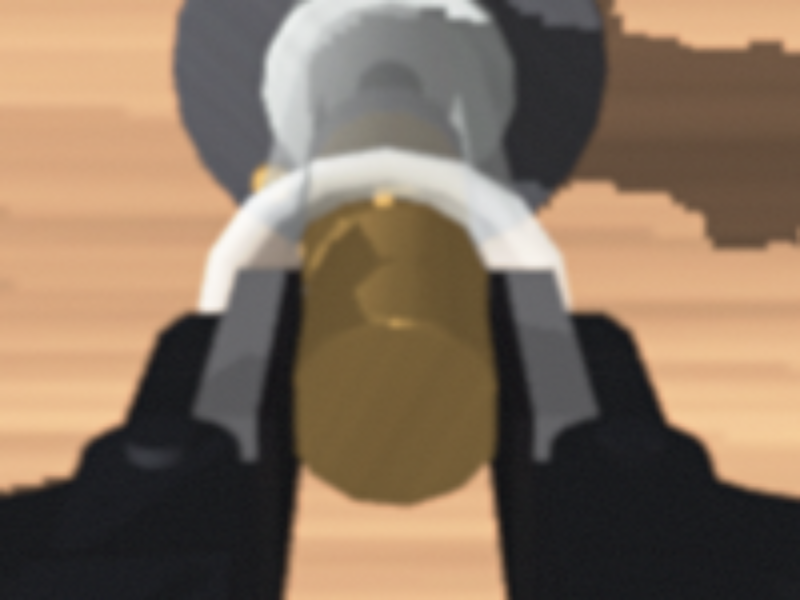

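View pics/s5c.png

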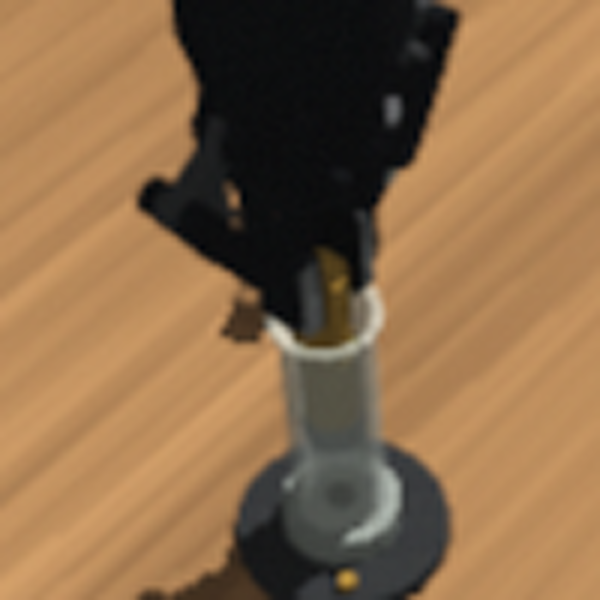

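Blank enters the mouth centred, with the pads still above the lip. Going down in small steps.

Emit:
step_arm(
  deltas=[
    {"translation": [0,0,0.15],"rot": [0,0,0]},
    {"translation": [0,0,0.3],"rot": [0,0,0]},
    {"translation": [0,0,0.3],"rot": [0,0,0]},
  ],
)

```text
clock: 7.5
eef_pos: [493.0, -51.4, 308.6]
tcp_rot: [-3.142, 0.0, 0.0]
contact_force: [-0.1, -0.2, -0.6]
opening: 0.225
```

Emit:
step_arm(
  deltas=[
    {"translation": [0,0,0.1],"rot": [0,0,0]},
    {"translation": [0,0,0.2],"rot": [0,0,0]},
    {"translation": [0,0,0.2],"rot": [0,0,0]},
  ],
)

```text
clock: 7.88
eef_pos: [493.1, -51.5, 306.8]
tcp_rot: [-3.142, -0.0, 0.0]
contact_force: [-0.1, 1.1, 0.7]
opening: 0.224
```

Emit:
step_arm(
  deltas=[
    {"translation": [0,0,0.1],"rot": [0,0,0]},
    {"translation": [0,0,0.15],"rot": [0,0,0]},
    {"translation": [0,0,0.15],"rot": [0,0,0]},
  ],
)

```text
clock: 8.25
eef_pos: [493.1, -51.5, 305.2]
tcp_rot: [3.142, -0.0, 0.0]
contact_force: [0.1, 0.7, 3.6]
opening: 0.227
```

Contact at 3.6 N: the blank rests on the one in the tube. Releasing.

Emit:
step_arm(
  deltas=[
    {"translation": [0,0,-0.05],"rot": [0,0,0]},
    {"translation": [0,0,-0.05],"rot": [0,0,0]},
    {"translation": [0,0,-0.05],"rot": [0,0,0]},
    {"translation": [0,0,-0.05],"rot": [0,0,0]},
  ],
  grip=100,
)

```text
clock: 8.75
eef_pos: [493.0, -51.5, 305.6]
tcp_rot: [3.142, 0.0, 0.0]
contact_force: [-0.0, -0.2, -0.5]
opening: 0.611
```

Emit:
step_arm(
  deltas=[
    {"translation": [0,0,-1.5],"rot": [0,0,0]},
    {"translation": [0,0,-4],"rot": [0,0,0]},
    {"translation": [0,0,-7],"rot": [0,0,0]},
    {"translation": [0,0,-9],"rot": [0,0,0]},
  ],
  grip=80,
)

```text
clock: 9.25
eef_pos: [493.3, -51.5, 398.2]
tcp_rot: [3.141, -0.002, 0.0]
contact_force: [0.5, -0.1, -0.1]
opening: 0.688
```

```bash
python3 - <<'E'
from h import *
import pickle
s=readout.sense(); print(s['eef_pos'],s['tcp_rot'],s['contact_force'],s['opening'])
for n in ['wrist','scene']:
    f=imaging.grab_frame(n); save(f,n+'6.png'); pickle.dump(f,open(n+'6.pkl','wb'))
    print(proj(f,[[493.7,-51,146],[493.7,-51,130],[548,-202,142]]))
a=f['image'][150:290,180:320,::-1]; b=imaging.grab_frame('wrist')['image'][:,:,::-1]
cv2.imwrite('pics/j6.png',np.hstack([cv2.resize(a,(400,400),interpolation=cv2.INTER_CUBIC),cv2.resize(b,(400,300))[[min(i,299) for i in range(400)]]]))
E
```

```text
[493.27200188 -51.49239054 398.15624357] [ 3.14137726e+00 -2.20326615e-03  7.90482280e-05] [ 0.53505232 -0.10292556 -0.11556901] 0.6880854856788082
[[286.81248798 218.85255548]
 [286.89977443 211.92080745]
 [540.23083495 129.61502649]]
[[242.93580852 197.31375739]
 [243.39637948 202.40832665]
 [211.11724171 259.88227441]]
```

View pics/j6.png

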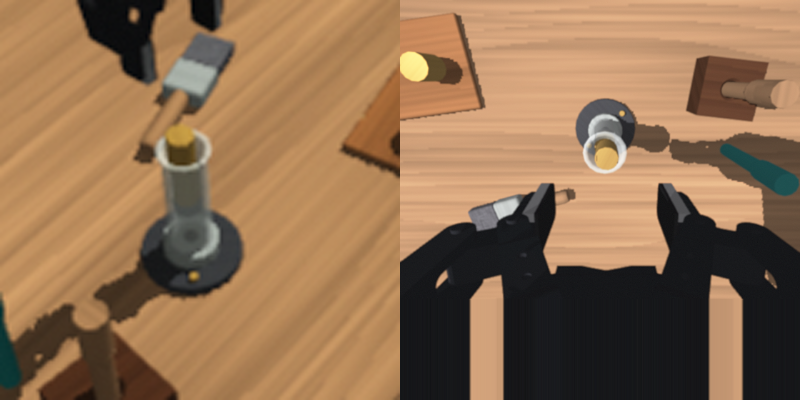

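View pics/wrist6.png

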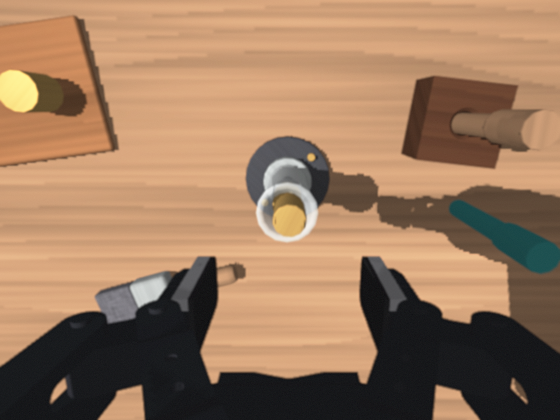

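Both blanks are in the tube, the upper one upright with its top at (289,214), about 16 mm out of the mouth. Now the rod at (543,131).

Emit:
step_arm(
  deltas=[
    {"translation": [1.8,5,0],"rot": [0,0,0]},
    {"translation": [3.7,10,0],"rot": [0,0,0]},
    {"translation": [5.2,14.2,1.5],"rot": [0,0,0]},
    {"translation": [5.47,15.1,4],"rot": [0,0,0]},
    {"translation": [5.47,15.1,6],"rot": [0,0,0]},
    {"translation": [5.47,15.1,6],"rot": [0,0,0]},
  ],
)

```text
clock: 10.15
eef_pos: [546.8, -202.3, 333.3]
tcp_rot: [-3.14, 0.004, -0.0]
contact_force: [-1.1, 0.6, 0.3]
opening: 0.688
```

```bash
python3 - <<'E'
from h import *
import pickle
s=readout.sense(); print(s['eef_pos'],s['tcp_rot'],s['contact_force'],s['opening'])
f=imaging.grab_frame('wrist'); save(f,'w7.png'); pickle.dump(f,open('w7.pkl','wb'))
print(proj(f,[[548,-202,142],[548,-202,45]]))
E
```

```text
[ 546.83171307 -202.30222733  333.27204521] [-3.13984979e+00  4.49002548e-03 -2.49333100e-04] [-1.07311296  0.60786532  0.28422952] 0.6881497042975768
[[287.46234994 252.58670769]
 [287.9828769  200.78848444]]
```

View pics/w7.png

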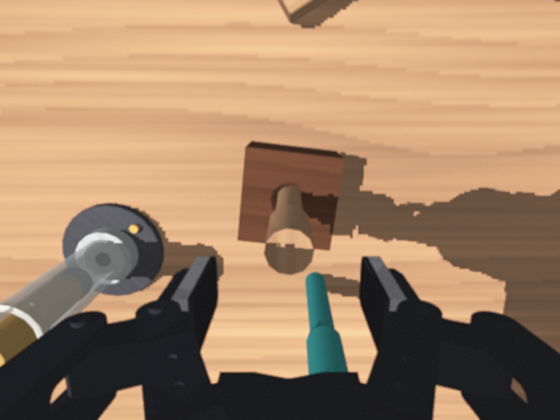

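Rod top at (289,249), predicted (287,253): correct by +1.5 mm in x and −1 mm in y. The turquoise rod at (325,330) stays clear.

Emit:
step_arm(
  deltas=[
    {"translation": [0.2,0.07,1.5],"rot": [0,0,0]},
    {"translation": [0.2,0.07,3.5],"rot": [0,0,0]},
    {"translation": [0.2,0.07,5.3],"rot": [0,0,0]},
    {"translation": [0.2,0.07,5.7],"rot": [0,0,0]},
    {"translation": [0.2,0.07,5.7],"rot": [0,0,0]},
  ],
)

```text
clock: 10.82
eef_pos: [549.9, -203.1, 278.6]
tcp_rot: [-3.141, 0.0, 0.0]
contact_force: [0.0, -0.0, -0.5]
opening: 0.685
```

Emit:
step_arm(
  deltas=[
    {"translation": [0,0,0],"rot": [0,0,0]},
    {"translation": [0,0,0],"rot": [0,0,0]},
    {"translation": [0,0,0],"rot": [0,0,0]},
    {"translation": [0,0,0],"rot": [0,0,0]},
    {"translation": [0,0,0],"rot": [0,0,0]},
    {"translation": [0,0,0],"rot": [0,0,0]},
  ],
  grip=255,
  squeeze=80,
)

```text
clock: 11.58
eef_pos: [550.1, -203.2, 279.5]
tcp_rot: [3.141, -0.001, -0.0]
contact_force: [-0.6, 0.9, 5.1]
opening: 0.263
```

```bash
python3 - <<'E'
from h import *
import pickle
s=readout.sense(); print(s['eef_pos'],s['tcp_rot'],s['contact_force'],s['wrist_torque'],s['opening'])
f=imaging.grab_frame('wrist'); save(f,'w8.png'); pickle.dump(f,open('w8.pkl','wb'))
E
```

```text
[ 550.11512785 -203.19481212  279.49791386] [ 3.14137846e+00 -1.28146634e-03 -2.20749502e-05] [-0.62482589  0.87616808  5.05447302] [0.36423819 0.15200319 0.01439276] 0.2631477910848502
```

View pics/w8.png

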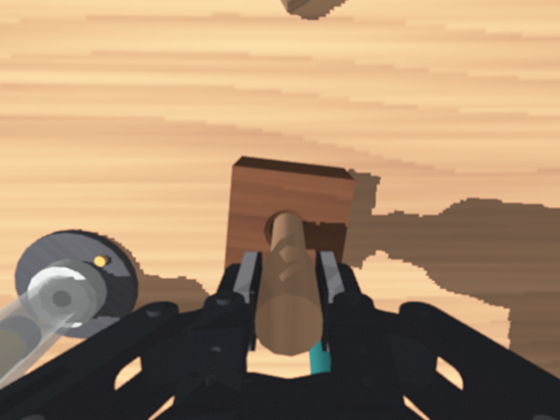

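Rod held by its grip (290,300). Lifting it straight out and moving over the tube.

Emit:
step_arm(
  deltas=[
    {"translation": [0,0,-0.7],"rot": [0,0,0]},
    {"translation": [0,0,-3],"rot": [0,0,0]},
    {"translation": [0,0,-7],"rot": [0,0,0]},
    {"translation": [0,0,-12],"rot": [0,0,0]},
    {"translation": [0,0,-16],"rot": [0,0,0]},
    {"translation": [0,0,-17],"rot": [0,0,0]},
    {"translation": [0,0,-17],"rot": [0,0,0]},
  ],
)

```text
clock: 12.5
eef_pos: [549.6, -203.1, 448.8]
tcp_rot: [3.141, -0.0, 0.0]
contact_force: [0.5, -0.1, -0.3]
opening: 0.265
```

```bash
python3 - <<'E'
from h import *
import pickle
s=readout.sense(); print(s['eef_pos'],s['tcp_rot'],s['contact_force'],s['wrist_torque'],s['opening'])
for n in ['wrist','scene']:
    f=imaging.grab_frame(n); save(f,n+'9.png'); pickle.dump(f,open(n+'9.pkl','wb'))
    e=s['eef_pos']; print(proj(f,[e-[0,0,269],e-[0,0,137]]))
E
```

```text
[ 549.62600839 -203.14904317  448.76490151] [ 3.14133196e+00 -4.98624351e-04  3.53980740e-05] [ 0.50514463 -0.0514083  -0.26755761] [ 0.0160129   0.01442086 -0.00405222] 0.2647217734774286
[[287.63390307 211.49538217]
 [287.03142981 322.00578965]]
[[208.74431068 248.95640288]
 [197.89774647 199.0563986 ]]
```

View pics/wrist9.png

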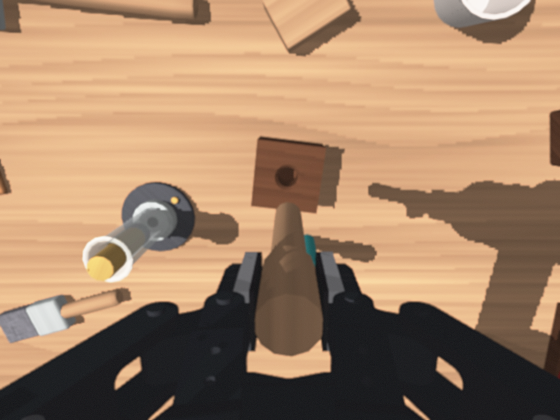

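View pics/scene9.png

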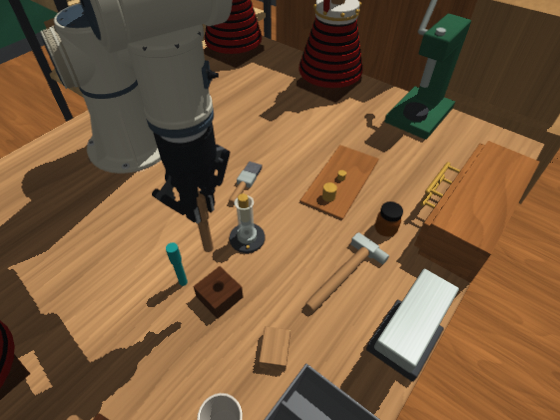

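Rod hangs straight, end near (288,210) as predicted, and the hole is visible at (286,176). I'll fix the hole and rod-end positions with this same camera.

```bash
python3 - <<'E'
from h import *
import pickle
f=pickle.load(open('wrist9.pkl','rb')); a=f['image'][:,:,::-1]
c=cv2.resize(a[130:240,240:350],(600,600),interpolation=cv2.INTER_CUBIC)
cv2.imwrite('pics/c9.png',c)
k=600/110
for u,v in [(255,252)]: print(atz(f,(u+.5)/k-.5+240,(v+.5)/k-.5+130,45))
for p in [[549.1,-203,45],[549.6,-203.1,179.5]]: print((proj(f,[p])-[240,130])*k)
E
```

```text
[ 549.47852334 -201.61434965   45.        ]
[[260.09837955 251.74372366]]
[[259.42989063 444.13652176]]
```

View pics/c9.png

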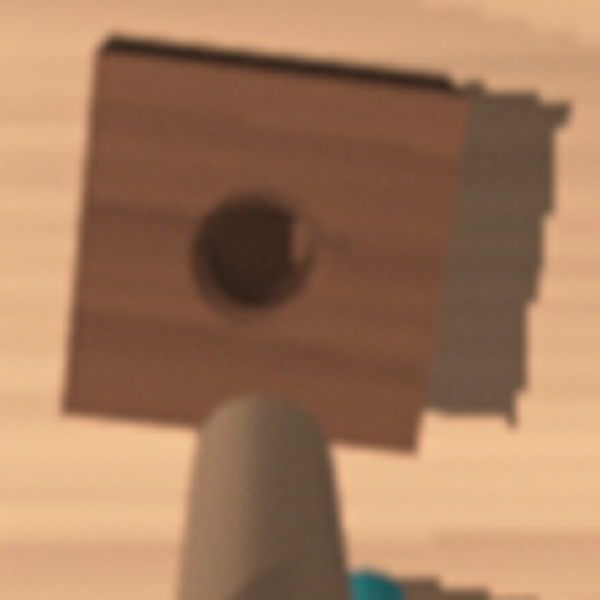

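Emit:
step_arm(
  deltas=[
    {"translation": [-1,-3,0],"rot": [0,0,0]},
    {"translation": [-2.6,-7.5,0],"rot": [0,0,0]},
    {"translation": [-4.4,-12,0],"rot": [0,0,0]},
    {"translation": [-5.3,-14.8,0],"rot": [0,0,0]},
    {"translation": [-5.5,-15.25,0],"rot": [0,0,0]},
    {"translation": [-5.5,-15.25,0],"rot": [0,0,0]},
    {"translation": [-5.5,-15.25,0],"rot": [0,0,0]},
  ],
)

```text
clock: 13.48
eef_pos: [495.1, -51.5, 448.3]
tcp_rot: [3.141, 0.001, -0.001]
contact_force: [0.6, 0.4, -0.2]
opening: 0.264
```

```bash
python3 - <<'E'
from h import *
import pickle
s=readout.sense(); print(s['eef_pos'],s['tcp_rot'],s['contact_force'],s['wrist_torque'],s['opening'])
for n in ['wrist','scene']:
    f=imaging.grab_frame(n); save(f,n+'10.png')
    e=s['eef_pos']; print(proj(f,[e-[0,0,269],[493.7,-51,130]]))
    r=(slice(120,260),slice(180,340)) if n=='scene' else (slice(170,310),slice(210,370))
    cv2.imwrite('pics/c10'+n+'.png',cv2.resize(f['image'][r][:,:,::-1],(686,600),interpolation=cv2.INTER_CUBIC))
E
```

```text
[495.12265861 -51.48935721 448.25137851] [ 3.14134195e+00  5.93429538e-04 -5.92197385e-04] [ 0.58827781  0.42104227 -0.15634924] [ 0.02958233 -0.06249146 -0.01392002] 0.26369104619351535
[[287.64299281 211.12461387]
 [287.13095366 196.07677998]]
[[242.30410307 186.6954878 ]
 [243.39637948 202.40832665]]
```

View pics/c10wrist.png

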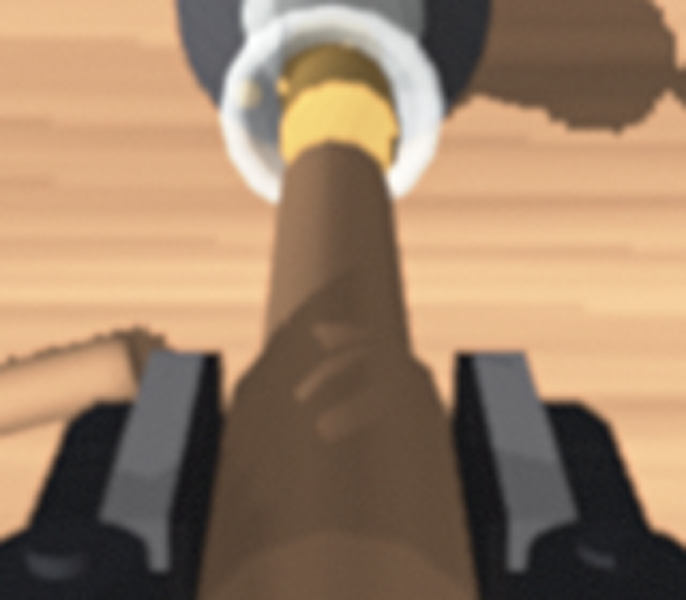

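View pics/c10scene.png

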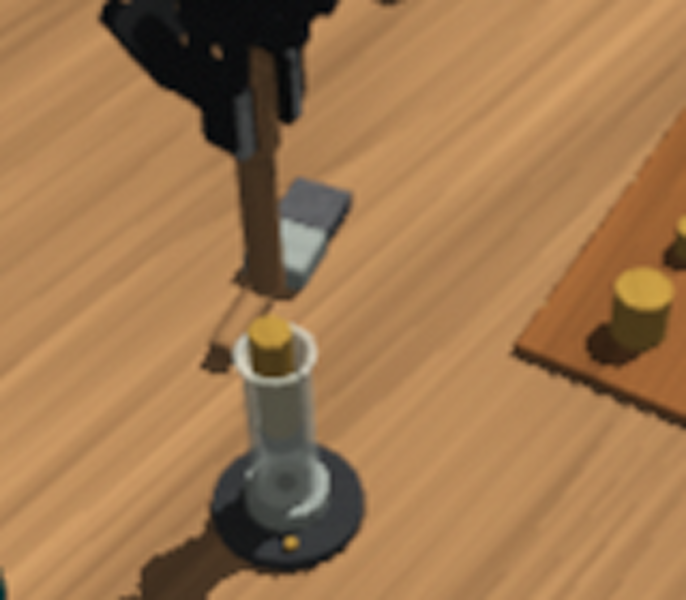

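Rod is centred over the blank in both views. Lowering to contact.

Emit:
step_arm(
  deltas=[
    {"translation": [0,0,1],"rot": [0,0,0]},
    {"translation": [0,0,2.2],"rot": [0,0,0]},
    {"translation": [0,0,2.8],"rot": [0,0,0]},
    {"translation": [0,0,3.1],"rot": [0,0,0]},
    {"translation": [0,0,3.3],"rot": [0,0,0]},
    {"translation": [0,0,3.3],"rot": [0,0,0]},
  ],
)

```text
clock: 14.32
eef_pos: [494.9, -50.7, 415.8]
tcp_rot: [3.142, -0.0, 0.0]
contact_force: [-0.1, -0.5, 0.3]
opening: 0.26
```

Emit:
step_arm(
  deltas=[
    {"translation": [0,0,0.15],"rot": [0,0,0]},
    {"translation": [0,0,0.3],"rot": [0,0,0]},
    {"translation": [0,0,0.45],"rot": [0,0,0]},
    {"translation": [0,0,0.6],"rot": [0,0,0]},
  ],
)

```text
clock: 14.82
eef_pos: [494.9, -50.7, 409.7]
tcp_rot: [3.142, -0.001, 0.0]
contact_force: [-0.5, 0.4, 3.1]
opening: 0.261
```

Emit:
step_arm(
  deltas=[
    {"translation": [0,0,0.15],"rot": [0,0,0]},
    {"translation": [0,0,0.3],"rot": [0,0,0]},
    {"translation": [0,0,0.45],"rot": [0,0,0]},
    {"translation": [0,0,0.6],"rot": [0,0,0]},
  ],
)

```text
clock: 15.32
eef_pos: [494.8, -50.7, 403.6]
tcp_rot: [3.142, -0.0, 0.0]
contact_force: [-0.7, -0.9, 2.7]
opening: 0.263
```

```bash
python3 - <<'E'
from h import *
s=readout.sense(); print(s['eef_pos'],s['tcp_rot'],s['contact_force'],s['wrist_torque'],s['opening'])
for n in ['wrist','scene']:
    f=imaging.grab_frame(n); save(f,n+'11.png')
    r=(slice(140,250),slice(190,315)) if n=='scene' else (slice(170,310),slice(210,370))
    cv2.imwrite('pics/c11'+n+'.png',cv2.resize(f['image'][r][:,:,::-1],(686,600),interpolation=cv2.INTER_CUBIC))
E
```

```text
[494.79471445 -50.66952049 403.59799027] [ 3.14158111e+00 -9.44091492e-05  1.23361525e-04] [-0.66625855 -0.88801023  2.65661023] [-0.04011105 -0.04694838  0.0304903 ] 0.26328116539293595
```

View pics/c11wrist.png

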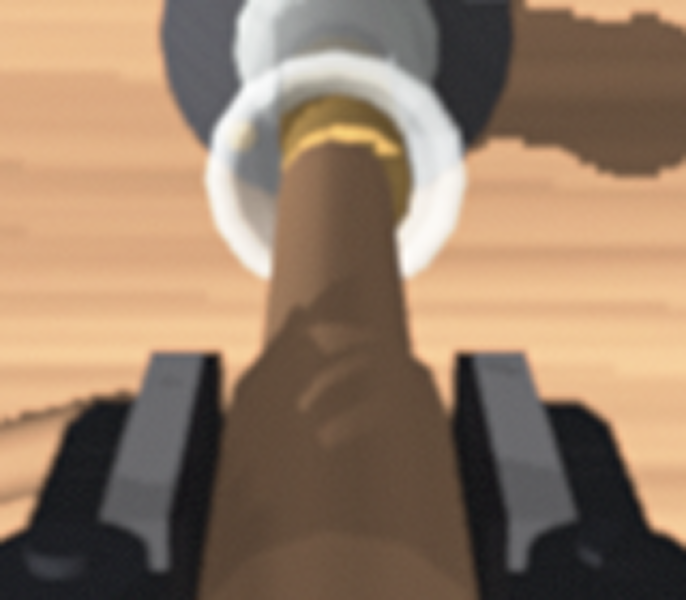

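View pics/c11scene.png

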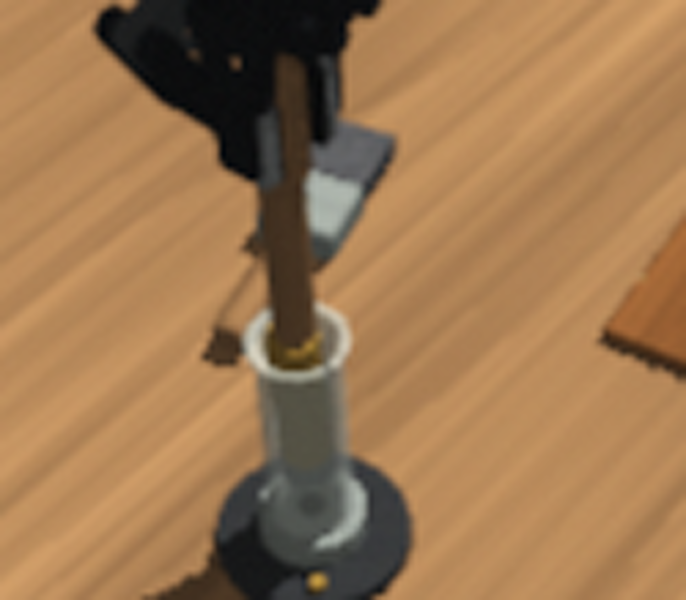

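Rod sits squarely on the blank and is pushing it down. Continuing.

Emit:
step_arm(
  deltas=[
    {"translation": [0,0,0.2],"rot": [0,0,0]},
    {"translation": [0,0,0.4],"rot": [0,0,0]},
    {"translation": [0,0,0.6],"rot": [0,0,0]},
    {"translation": [0,0,0.8],"rot": [0,0,0]},
    {"translation": [0,0,1.0],"rot": [0,0,0]},
  ],
)

```text
clock: 16.05
eef_pos: [494.8, -50.7, 393.6]
tcp_rot: [3.142, 0.0, 0.0]
contact_force: [0.2, -0.5, 3.6]
opening: 0.262
```

Emit:
step_arm(
  deltas=[
    {"translation": [0,0,0.2],"rot": [0,0,0]},
    {"translation": [0,0,0.4],"rot": [0,0,0]},
    {"translation": [0,0,0.6],"rot": [0,0,0]},
    {"translation": [0,0,0.8],"rot": [0,0,0]},
    {"translation": [0,0,1.0],"rot": [0,0,0]},
  ],
)

```text
clock: 16.68
eef_pos: [494.8, -50.7, 383.6]
tcp_rot: [-3.142, -0.0, 0.0]
contact_force: [0.4, 0.0, 3.3]
opening: 0.259
```

Emit:
step_arm(
  deltas=[
    {"translation": [0,0,0.1],"rot": [0,0,0]},
    {"translation": [0,0,0.2],"rot": [0,0,0]},
    {"translation": [0,0,0.3],"rot": [0,0,0]},
  ],
)

```text
clock: 17.05
eef_pos: [494.8, -50.7, 380.6]
tcp_rot: [3.142, 0.0, 0.0]
contact_force: [-0.2, -0.7, 2.9]
opening: 0.259
```

Emit:
step_arm(
  deltas=[
    {"translation": [0,0,0.08],"rot": [0,0,0]},
    {"translation": [0,0,0.16],"rot": [0,0,0]},
    {"translation": [0,0,0.24],"rot": [0,0,0]},
  ],
)

```text
clock: 17.42
eef_pos: [494.8, -50.7, 378.2]
tcp_rot: [-3.142, -0.0, 0.0]
contact_force: [-0.1, -0.4, 4.2]
opening: 0.259
```

```bash
python3 - <<'E'
from h import *
for i in range(1):
    s=readout.sense(); print(s['contact_force'],s['joint_efforts'],s['qpos'])
E
```

```text
[-0.14753754 -0.42017817  4.20872848] [ 7.12064747e-02 -4.37320411e+01 -2.99033171e+01  6.53862278e-02
  1.96978063e-01  9.44008243e-04] [-1.05102822e-01  1.84075646e-01  1.92838433e+00  1.15133607e-05
  1.02911608e+00  1.46560615e+00]
```

Emit:
step_arm(
  deltas=[
    {"translation": [0,0,0.08],"rot": [0,0,0]},
    {"translation": [0,0,0.16],"rot": [0,0,0]},
    {"translation": [0,0,0.24],"rot": [0,0,0]},
  ],
)

```text
clock: 17.8
eef_pos: [494.8, -50.7, 375.8]
tcp_rot: [3.142, -0.0, 0.0]
contact_force: [0.7, 0.3, 3.0]
opening: 0.264
```

Emit:
step_arm(
  deltas=[
    {"translation": [0,0,0.08],"rot": [0,0,0]},
    {"translation": [0,0,0.16],"rot": [0,0,0]},
    {"translation": [0,0,0.24],"rot": [0,0,0]},
  ],
)

```text
clock: 18.18
eef_pos: [494.8, -50.7, 373.4]
tcp_rot: [-3.142, -0.0, 0.0]
contact_force: [0.9, 0.5, 2.5]
opening: 0.259
```

Emit:
step_arm(
  deltas=[
    {"translation": [0,0,0.08],"rot": [0,0,0]},
    {"translation": [0,0,0.16],"rot": [0,0,0]},
    {"translation": [0,0,0.24],"rot": [0,0,0]},
  ],
)

```text
clock: 18.55
eef_pos: [494.8, -50.7, 371.0]
tcp_rot: [-3.142, -0.0, 0.0]
contact_force: [-0.3, 0.1, 3.3]
opening: 0.261
```

Emit:
step_arm(
  deltas=[
    {"translation": [0,0,0.08],"rot": [0,0,0]},
    {"translation": [0,0,0.16],"rot": [0,0,0]},
    {"translation": [0,0,0.24],"rot": [0,0,0]},
  ],
)

```text
clock: 18.92
eef_pos: [494.8, -50.7, 368.6]
tcp_rot: [-3.142, 0.0, 0.0]
contact_force: [0.3, 0.0, 2.3]
opening: 0.26
```

Emit:
step_arm(
  deltas=[
    {"translation": [0,0,0.08],"rot": [0,0,0]},
    {"translation": [0,0,0.16],"rot": [0,0,0]},
    {"translation": [0,0,0.24],"rot": [0,0,0]},
  ],
)

```text
clock: 19.3
eef_pos: [494.8, -50.7, 366.3]
tcp_rot: [3.142, -0.0, 0.0]
contact_force: [0.7, -0.5, 5.7]
opening: 0.262
```

Emit:
step_arm(
  deltas=[
    {"translation": [0,0,0.05],"rot": [0,0,0]},
    {"translation": [0,0,0.1],"rot": [0,0,0]},
    {"translation": [0,0,0.1],"rot": [0,0,0]},
  ],
)

```text
clock: 19.68
eef_pos: [494.9, -50.7, 365.6]
tcp_rot: [3.142, -0.001, 0.0]
contact_force: [0.7, -0.7, 5.3]
opening: 0.261
```

Emit:
step_arm(
  deltas=[
    {"translation": [0,0,0.05],"rot": [0,0,0]},
    {"translation": [0,0,0.1],"rot": [0,0,0]},
    {"translation": [0,0,0.1],"rot": [0,0,0]},
  ],
)

```text
clock: 20.05
eef_pos: [495.1, -50.7, 364.9]
tcp_rot: [3.142, -0.001, 0.0]
contact_force: [1.4, 0.7, 8.4]
opening: 0.267
```

Emit:
step_arm(
  deltas=[
    {"translation": [0,0,0.05],"rot": [0,0,0]},
    {"translation": [0,0,0.1],"rot": [0,0,0]},
    {"translation": [0,0,0.1],"rot": [0,0,0]},
    {"translation": [0,0,0.1],"rot": [0,0,0]},
  ],
)

```text
clock: 20.55
eef_pos: [495.2, -50.7, 364.3]
tcp_rot: [3.141, -0.002, 0.0]
contact_force: [-1.2, -0.8, 12.2]
opening: 0.259
```

Emit:
step_arm(
  deltas=[
    {"translation": [0,0,0.05],"rot": [0,0,0]},
    {"translation": [0,0,0.1],"rot": [0,0,0]},
    {"translation": [0,0,0.1],"rot": [0,0,0]},
    {"translation": [0,0,0.1],"rot": [0,0,0]},
  ],
)

```text
clock: 21.05
eef_pos: [495.3, -50.7, 363.6]
tcp_rot: [3.141, -0.002, 0.0]
contact_force: [-0.9, -0.6, 14.4]
opening: 0.264
```

Emit:
step_arm(
  deltas=[
    {"translation": [0,0,0.04],"rot": [0,0,0]},
    {"translation": [0,0,0.07],"rot": [0,0,0]},
    {"translation": [0,0,0.07],"rot": [0,0,0]},
  ],
)

```text
clock: 21.42
eef_pos: [495.5, -50.7, 363.1]
tcp_rot: [3.141, -0.003, 0.0]
contact_force: [-0.9, 0.6, 16.5]
opening: 0.257
```

Emit:
step_arm(
  deltas=[
    {"translation": [0,0,0],"rot": [0,0,0]},
    {"translation": [0,0,0],"rot": [0,0,0]},
  ],
)

```text
clock: 21.68
eef_pos: [495.5, -50.8, 363.1]
tcp_rot: [3.141, -0.003, 0.0]
contact_force: [-1.2, 0.4, 16.5]
opening: 0.261
```

Emit:
step_arm(
  deltas=[
    {"translation": [0,0,0],"rot": [0,0,0]},
    {"translation": [0,0,0],"rot": [0,0,0]},
  ],
)

```text
clock: 21.92
eef_pos: [495.5, -50.7, 363.1]
tcp_rot: [3.141, -0.003, 0.0]
contact_force: [-1.5, 1.2, 16.1]
opening: 0.262
```

Emit:
step_arm(
  deltas=[
    {"translation": [0,0,0.015],"rot": [0,0,0]},
    {"translation": [0,0,0.015],"rot": [0,0,0]},
    {"translation": [0,0,0.015],"rot": [0,0,0]},
    {"translation": [0,0,0.015],"rot": [0,0,0]},
    {"translation": [0,0,0.015],"rot": [0,0,0]},
    {"translation": [0,0,0.015],"rot": [0,0,0]},
    {"translation": [0,0,0.015],"rot": [0,0,0]},
    {"translation": [0,0,0.015],"rot": [0,0,0]},
  ],
)

```text
clock: 22.92
eef_pos: [495.5, -50.7, 363.0]
tcp_rot: [3.141, -0.003, 0.0]
contact_force: [-1.0, -1.1, 17.4]
opening: 0.259
```

Emit:
step_arm(
  deltas=[
    {"translation": [0,0,0],"rot": [0,0,0]},
    {"translation": [0,0,0],"rot": [0,0,0]},
    {"translation": [0,0,0],"rot": [0,0,0]},
    {"translation": [0,0,0],"rot": [0,0,0]},
  ],
)

```text
clock: 23.42
eef_pos: [495.5, -50.7, 363.0]
tcp_rot: [3.141, -0.003, 0.0]
contact_force: [-1.2, -0.8, 16.9]
opening: 0.261
```

```bash
python3 - <<'E'
from h import *
s=readout.sense(); print(s['eef_pos'],s['tcp_rot'],s['contact_force'],s['wrist_torque'])
f=imaging.grab_frame('scene'); save(f,'s12.png')
cv2.imwrite('pics/c12.png',cv2.resize(f['image'][140:250,190:315][:,:,::-1],(686,600),interpolation=cv2.INTER_CUBIC))
E
```

```text
[495.49605064 -50.73973357 363.02589346] [ 3.14130096e+00 -2.68198316e-03  1.16855767e-04] [-1.22938585 -0.75806549 16.85792952] [0.01678189 0.40065297 0.03192435]
```

View pics/c12.png

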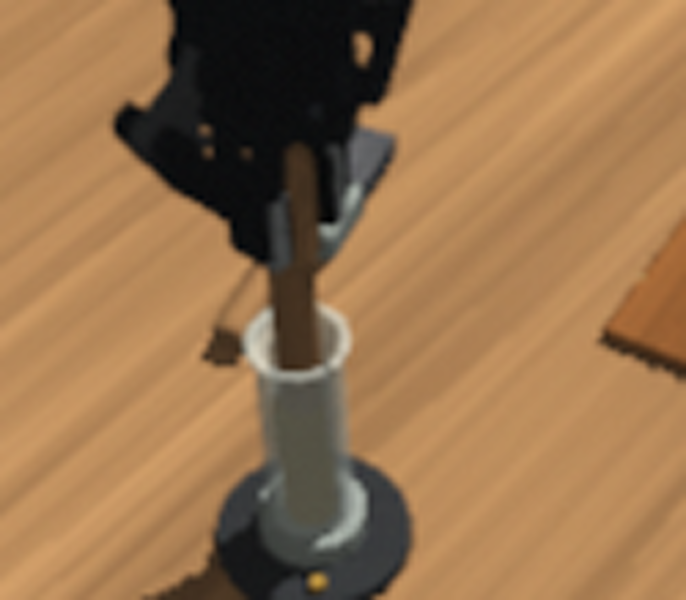

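Bottomed out and held still at about 17 N for 2 s; in the tube the brass now fills right down to the foot. Withdrawing and returning to the stand.

Emit:
step_arm(
  deltas=[
    {"translation": [0,0,-0.3],"rot": [0,0,0]},
    {"translation": [0,0,-0.8],"rot": [0,0,0]},
    {"translation": [0,0,-2],"rot": [0,0,0]},
    {"translation": [0,0,-4],"rot": [0,0,0]},
    {"translation": [0,0,-6.5],"rot": [0,0,0]},
    {"translation": [0,0,-8.5],"rot": [0,0,0]},
    {"translation": [0,0,-8.8],"rot": [0,0,0]},
  ],
)

```text
clock: 24.35
eef_pos: [495.0, -50.7, 450.9]
tcp_rot: [3.141, -0.002, 0.0]
contact_force: [-0.2, -0.2, -0.7]
opening: 0.259
```

Emit:
step_arm(
  deltas=[
    {"translation": [1,3,0],"rot": [0,0,0]},
    {"translation": [2.6,7.5,0],"rot": [0,0,0]},
    {"translation": [4.4,12,0],"rot": [0,0,0]},
    {"translation": [5.3,14.8,0],"rot": [0,0,0]},
    {"translation": [5.5,15.2,0],"rot": [0,0,0]},
    {"translation": [5.5,15.2,0],"rot": [0,0,0]},
    {"translation": [5.5,15.2,0],"rot": [0,0,0]},
    {"translation": [5.5,15.2,0],"rot": [0,0,0]},
  ],
)

```text
clock: 25.35
eef_pos: [549.6, -201.8, 449.6]
tcp_rot: [-3.141, -0.0, 0.001]
contact_force: [0.4, -0.4, -0.8]
opening: 0.264
```

```bash
python3 - <<'E'
from h import *
s=readout.sense(); print(s['eef_pos'],s['tcp_rot'],s['contact_force'],s['wrist_torque'])
f=imaging.grab_frame('wrist'); save(f,'w13.png')
cv2.imwrite('pics/c13.png',cv2.resize(f['image'][130:240,240:350][:,:,::-1],(600,600),interpolation=cv2.INTER_CUBIC))
E
```

```text
[ 549.62947209 -201.8047171   449.57201689] [-3.14149215e+00 -7.22782786e-05  1.08044195e-03] [ 0.38936552 -0.38186453 -0.79044482] [ 0.00457089 -0.0854419  -0.02314241]
```

View pics/c13.png

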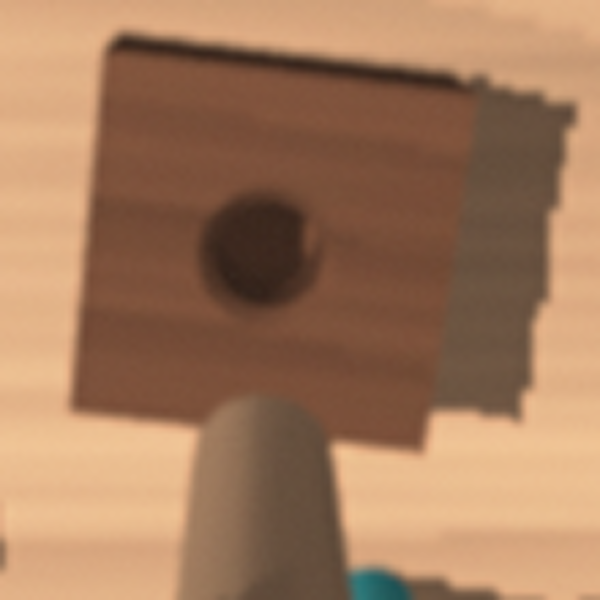

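View pics/w13.png

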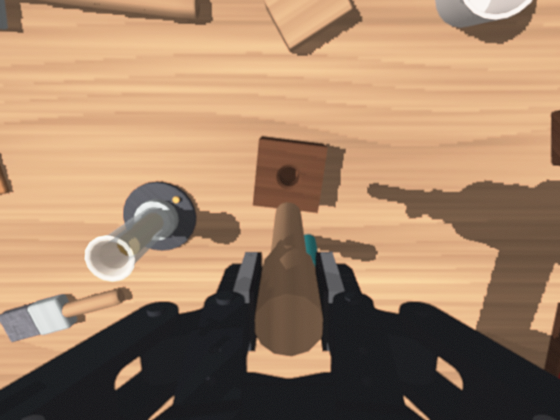

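Hole (crop 261,250) lines up with the rod end (264). Lowering.

Emit:
step_arm(
  deltas=[
    {"translation": [0,0.05,2],"rot": [0,0,0]},
    {"translation": [0,0.05,5],"rot": [0,0,0]},
    {"translation": [0,0.05,8.5],"rot": [0,0,0]},
    {"translation": [0,0.05,11.2],"rot": [0,0,0]},
    {"translation": [0,0.05,12.3],"rot": [0,0,0]},
    {"translation": [0,0.05,12.3],"rot": [0,0,0]},
    {"translation": [0,0.05,12.3],"rot": [0,0,0]},
  ],
)

```text
clock: 26.28
eef_pos: [550.3, -203.3, 327.6]
tcp_rot: [3.141, -0.002, 0.0]
contact_force: [1.0, -0.3, -0.4]
opening: 0.26
```

```bash
python3 - <<'E'
from h import *
s=readout.sense(); print(s['eef_pos'],s['tcp_rot'],s['contact_force'],s['wrist_torque'])
f=imaging.grab_frame('wrist'); g=imaging.grab_frame('scene')
a=cv2.resize(f['image'][150:290,220:360][:,:,::-1],(400,400),interpolation=cv2.INTER_CUBIC)
b=cv2.resize(g['image'][220:320,170:270][:,:,::-1],(400,400),interpolation=cv2.INTER_CUBIC)
cv2.imwrite('pics/c14.png',np.hstack([a,b]))
E
```

```text
[ 550.27617557 -203.25659531  327.63337598] [ 3.14098185e+00 -1.70769582e-03  2.06693453e-04] [ 0.99840785 -0.33723705 -0.40654515] [-0.01812245 -0.02371314  0.02112286]
```

View pics/c14.png

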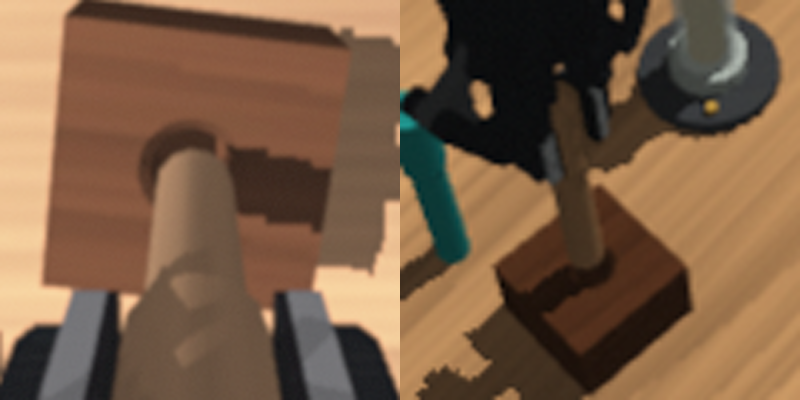

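Emit:
step_arm(
  deltas=[
    {"translation": [0.03,-0.13,0],"rot": [0,0,0]},
    {"translation": [0.03,-0.13,0.6],"rot": [0,0,0]},
    {"translation": [0.03,-0.13,1.2],"rot": [0,0,0]},
    {"translation": [0.03,-0.13,1.2],"rot": [0,0,0]},
  ],
)

```text
clock: 26.88
eef_pos: [549.8, -201.8, 313.6]
tcp_rot: [-3.141, 0.001, 0.0]
contact_force: [0.5, -1.0, -0.8]
opening: 0.261
```

```bash
python3 - <<'E'
from h import *
s=readout.sense(); print(s['eef_pos'],s['tcp_rot'],s['contact_force'],s['wrist_torque'])
f=imaging.grab_frame('wrist'); g=imaging.grab_frame('scene')
a=cv2.resize(f['image'][150:290,220:360][:,:,::-1],(400,400),interpolation=cv2.INTER_CUBIC)
b=cv2.resize(g['image'][220:320,170:270][:,:,::-1],(400,400),interpolation=cv2.INTER_CUBIC)
cv2.imwrite('pics/c15.png',np.hstack([a,b]))
E
```

```text
[ 549.786271   -201.77613966  313.57622998] [-3.14104812e+00  1.40677660e-03  2.99508345e-05] [ 0.54042378 -1.04976729 -0.77180659] [-0.0105987   0.01600251  0.01236601]
```

View pics/c15.png

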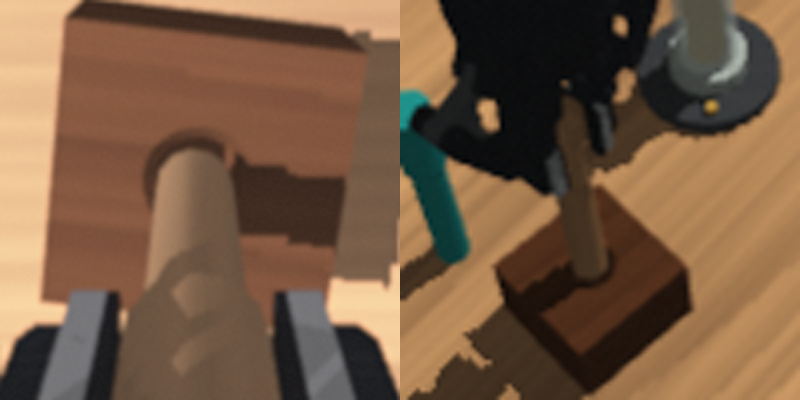

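Rod end is at the hole's mouth with no contact force. The gap is on the +x side, so shift +1 mm and continue.

Emit:
step_arm(
  deltas=[
    {"translation": [0.1,-0.03,0.2],"rot": [0,0,0]},
    {"translation": [0.1,-0.03,0.5],"rot": [0,0,0]},
    {"translation": [0.1,-0.03,0.8],"rot": [0,0,0]},
    {"translation": [0.1,-0.03,0.8],"rot": [0,0,0]},
  ],
)

```text
clock: 27.48
eef_pos: [551.0, -201.5, 306.1]
tcp_rot: [-3.141, 0.001, 0.0]
contact_force: [-0.0, 0.1, -1.0]
opening: 0.262
```

No lateral force and it's in the hole. Continuing to the floor (TCP ≈ 279.5).

Emit:
step_arm(
  deltas=[
    {"translation": [0,0,0.6],"rot": [0,0,0]},
    {"translation": [0,0,1.2],"rot": [0,0,0]},
    {"translation": [0,0,1.8],"rot": [0,0,0]},
    {"translation": [0,0,2.2],"rot": [0,0,0]},
    {"translation": [0,0,2.2],"rot": [0,0,0]},
  ],
)

```text
clock: 28.1
eef_pos: [551.0, -201.5, 284.0]
tcp_rot: [-3.141, 0.001, 0.0]
contact_force: [-0.8, 0.7, -0.2]
opening: 0.263
```

Emit:
step_arm(
  deltas=[
    {"translation": [0,0,0.1],"rot": [0,0,0]},
    {"translation": [0,0,0.2],"rot": [0,0,0]},
    {"translation": [0,0,0.25],"rot": [0,0,0]},
    {"translation": [0,0,0.25],"rot": [0,0,0]},
  ],
)

```text
clock: 28.6
eef_pos: [551.1, -201.6, 282.0]
tcp_rot: [3.142, -0.0, 0.0]
contact_force: [0.6, -0.4, -0.4]
opening: 0.259
```

Emit:
step_arm(
  deltas=[
    {"translation": [0,0,0.1],"rot": [0,0,0]},
    {"translation": [0,0,0.2],"rot": [0,0,0]},
    {"translation": [0,0,0.2],"rot": [0,0,0]},
  ],
)

```text
clock: 28.98
eef_pos: [551.1, -201.5, 279.8]
tcp_rot: [-3.142, 0.0, 0.0]
contact_force: [0.6, 0.1, 0.2]
opening: 0.26
```

Rod end is within about 0.5 mm of the floor. Opening and retreating straight up.

Emit:
step_arm(
  deltas=[
    {"translation": [0,0,0.05],"rot": [0,0,0]},
    {"translation": [0,0,0.05],"rot": [0,0,0]},
    {"translation": [0,0,0.05],"rot": [0,0,0]},
    {"translation": [0,0,0.05],"rot": [0,0,0]},
    {"translation": [0,0,0.05],"rot": [0,0,0]},
  ],
  grip=90,
)

```text
clock: 29.6
eef_pos: [551.1, -201.6, 279.5]
tcp_rot: [3.142, -0.0, 0.0]
contact_force: [-0.5, 0.4, -0.4]
opening: 0.645
```

Emit:
step_arm(
  deltas=[
    {"translation": [0,0,-1],"rot": [0,0,0]},
    {"translation": [0,0,-3],"rot": [0,0,0]},
    {"translation": [0,0,-6],"rot": [0,0,0]},
    {"translation": [0,0,-10],"rot": [0,0,0]},
    {"translation": [0,0,-14],"rot": [0,0,0]},
    {"translation": [0,0,-15],"rot": [0,0,0]},
    {"translation": [0,0,-15],"rot": [0,0,0]},
  ],
)

```text
clock: 30.48
eef_pos: [551.0, -201.5, 430.1]
tcp_rot: [3.141, -0.001, 0.0]
contact_force: [-0.5, 0.5, 0.2]
opening: 0.646
```

```bash
python3 - <<'E'
from h import *
s=readout.sense(); print(s['clock'],s['eef_pos'],s['tcp_rot'],s['contact_force'],s['opening'])
for n in ['wrist','scene','top']: save(imaging.grab_frame(n),n+'16.png')
E
```

```text
30.475 [ 551.03414018 -201.53314399  430.10503314] [ 3.14111966e+00 -1.27233285e-03  1.21856215e-04] [-0.49545076  0.46442934  0.16789731] 0.6460813269864336
```

View pics/wrist16.png

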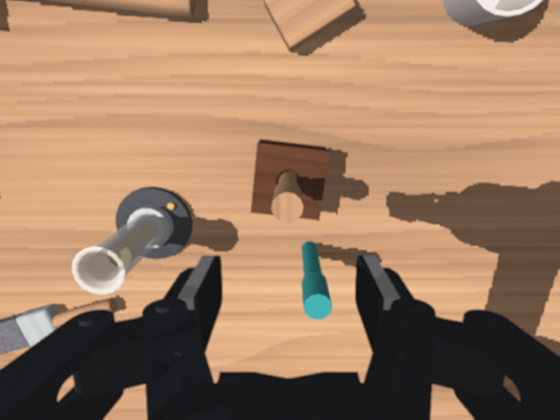

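View pics/scene16.png

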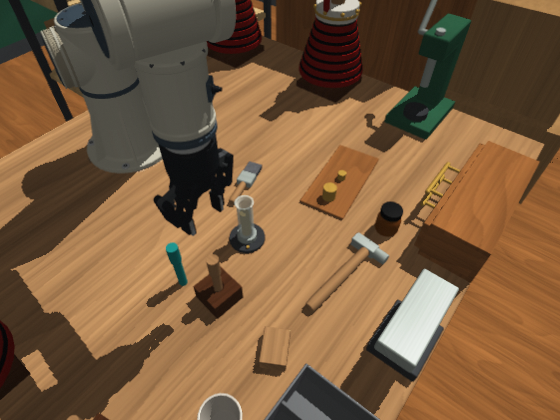

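View pics/top16.png

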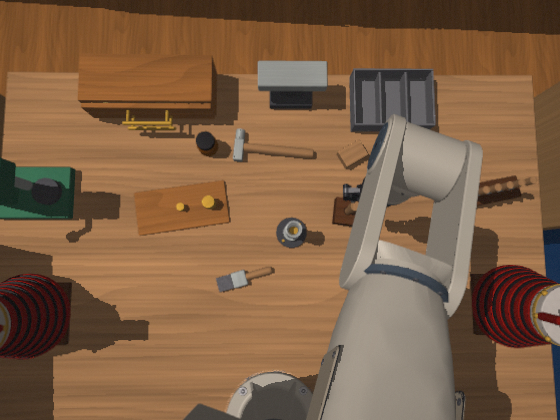

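Rod stands upright in its stand (wrist 288,205; scene 214,268, as at the start). The blanks are down in the tube, the turquoise rod and the bystanders are unmoved, and the robot touches nothing.

```bash
python3 -c "
from rig import ticket
print(ticket.sign_off())"
```

```text
the job is handed in; nothing more can be done
None
```

The job is done and handed in at about 30.6 s of the 67 s allowed. The tall blank went on top of the one in the tube, and the rod pushed both blanks down until they bottomed out.

- **Push:** the force climbed about 4 N per mm once the blanks stopped moving. I held still at 16.1–17.4 N for about 2 s. The highest reading I saw was 17.4 N, but I only read the force at the end of each move.
- **Drag reading:** while the blanks were sliding, the sensor read only about 2.3–4.2 N, below the 7 N given for the follower. The blanks' weight explains only part of that gap.
- **Rod depth:** by the arm's position the rod's end stopped about 36 mm below the mouth while pressed, which is at the deep end of the stated range. This includes the buffer's give of a few mm.
- **Last checks:** in the final pictures the rod stands upright in its stand as at the start. The turquoise rod and every bystander I could see had not moved; the arm hid part of the top view. The gripper was open and well clear, with no contact force. No check failed.

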